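# Press a device seam with bench locking pliers, then release them

### The job

One of the two bench-mounted locking pliers has a hand-held device standing between its jaws. Squeeze that pliers' two handles together until they snap over centre and clamp the device on their own, take your hand off and leave it clamped for two seconds, then push the release lever in so that the pliers spring fully open and the device is left standing free in its cradle. Leave the empty pliers alone.

Things in the scene. Friction and masses are not known exactly. Their poses are not given: they have to be found in the camera images.
- pliers: Steel locking pliers lying on their side, bolted down on a dark plate (245 x 76 x 12 mm), with the device in the jaws. Origin: at bench height under the pivot; x from handles to jaws, z up. Pliers' mid-plane z = 55 mm. Handles point to -x, z 45 to 65 mm, end at x = -130 mm (screw knob of the fixed one: -144). Under them a spring strut, up to z = 34 mm; plate to x = -68.
- pliers_handle (a joint): Moving handle (-y side; the other is fixed), rad: 0 open, held by a spring; 0.25 squeezed to its stop. Dead centre near 0.12: below it springs open, beyond it snaps to 0.25 and stays locked on the device. Locked, the handles are parallel, outer faces at y = +15 and -15 mm in the pliers' frame. Squeezing takes up to about 10 N at the grip point; shutting swings the release lever out.
- pliers_grip (a point): Where to squeeze: point on the outer face of the moving handle, mid-height, 72 mm from the pivot. In the pliers' frame about (-66, -32, 55) mm when open, (-72, -15, 55) mm when locked. The fixed handle's outer face stays at y = +15 mm, so the handles measure 47 mm here open, 30 mm locked.
- pliers_release: Release lever: flat steel tongue 58 mm long with a round upright end (12 mm thick, 24 mm high), on the outside (+y) of the fixed handle near its tail. Origin: its hinge at (-92, 17.5, 55) mm in the pliers' frame; points to the tail. Flat on the handle when open, stands out 0.6 rad when locked. Its end pushed in (pliers' -y) by 15 to 20 mm with about 10 N, the pliers spring open.
- pliers_release_tip (a point): Middle of the release lever's round end (radius 6 mm), at mid-height (55 mm above the bench). In the pliers' frame about (-150, 21, 55) mm when open, (-138, 53, 55) mm when locked; push there towards -y.
- device: Black and grey hand-held device, 140 x 56 x 13 mm, loose, standing on its long edge in the cradle (top 74 mm above the bench), its near end between the open jaws. Origin: middle of its back face. Own x axis vertical, own y along its length (the pliers' x), own z across its thickness (the pliers' y).
- spare: A second, identical pair of bench locking pliers with an empty cradle and nothing in its jaws; to be left alone. Same frame as pliers. The two may stand either way round, left or right.
- spare_handle (a joint): Moving handle of the empty pliers, rad: 0 open, 0.25 locked. Must stay open.
There are look-alikes about, which are no part of the job. What is shaped like the device but purple is not meant.

How it is judged:
By the outcome, as a careful person would: the job done as asked, in the order asked, and still so for the second after the job is handed in, with the robot touching nothing.
It also fails if it takes over 42 s, if anything falls off the work surface, if the arm or the gripper's body presses on something with over 40 N, if the wrist force passes 120 N, or if a joint passes its speed limit or range.

### The arm

A 6-joint arm with a two-finger parallel gripper is mounted at the origin on the work surface; the furniture and walls round the work are solid. World frame = base frame: x ahead of the robot, y to its left, z up, the work surface at z = 0. Lengths are in mm, angles in rad, forces in N, time in s.
With the tool pointing down it reaches from about 275 to 750 mm from the base axis. Payload 10.2 kg.
Tool frame: the origin (TCP) lies between the finger pads; the fingertips stand 17 mm ahead of it and the grasp point (between the pads) lies 2 mm behind it; z points along the fingers, y is the line along which they close (so a half turn about z gives the same grasp; the last joint's range is limited). The gripper opens to 85 mm and grips with 20 to 120 N. Pads are 22 mm wide; open, the fingers measure 114 mm over their backs; the gripper's body (76 mm by 85 mm) begins 54 mm behind the grasp point. The pads swing forward as they close: fully open they stand 13 mm farther back than shut.
Start: joints at [1.109, 0.313, 1.498, -0, 1.331, -0.223], TCP at [124.195, 510.105, 248.294] pointing down, gripper open.
Joint ranges: [-2.94, 2.94], [-0.97, 2.17], [0.19, 2.56], [-1.23, 4.37], [0.02, 3.11], [-2.88, 2.88]. Speed limits (rad/s): [2.39, 2.39, 3.01, 3.14, 3.14, 3.14].

### API

Orientations are given as a unit quaternion [w, x, y, z].
In Python, from rig import * gives the robot as it stands.
- The arm moves only by the tool step_arm, never from a script. Its argument "commands" is text: rows parted by semicolons, each of 7 numbers parted by spaces: the opening, from 0 (shut) to 1 (fully open), then the shift along the tool's x, y, z in cm, then the turn, a rotation vector about the tool's x, y, z in rad. In form: hand x y z rx ry rz; .... A call has 1 to 20 rows; each row is the pose to reach, as a shift and turn from the pose commanded when the call began, along the tool's axes at that moment; what a row does not reach only later rows make up. A row lasts 1/12 s, in which the tool goes at most 41.7 mm and 7.16 degrees, less where a joint would pass 70% of its speed; a pose out of reach is approached as far as the arm can. A call with a gripper value outside its range is refused whole. The fingers move at their own pace and stop on an object; "newtons" is the grip in N (left out, the last holds). Time passes only in rows, so rows that repeat a pose let the fingers close. It gives the time, the measured TCP pose, the force, the opening and the grip force at its end, in the units of the state.
- sense(): the state, without advancing time (a new reading comes with each control period).
- capture(name): name is "scene" or "top" or "wrist"; returns the picture (480x640x3 uint8, red, green, blue); there is no depth.
- camera_model(name): a dict with "mtx" (3x3 intrinsics, pixels), "eye" and "rotation" of the camera in the world. Camera axes: x right, y down, z forward; pixel columns grow to the right and rows downward; lengths in mm; the calibration is good to about 2 mm. A picture is of the moment at which its call begins: read the wrist's pose just before it. camera_model takes no time and is no camera call; for the wrist camera it gives the pose at the moment of the call.
- finish_job(): hands the job in; it is judged then, once.
Trained networks look in the newest picture that a camera, given by its name, has taken for a name from the list of things; names that differ only in an ending like _2 or _b are one class to them, and where a whole thing is asked for, a point or a joint stands for the part that bears it (a point fixed in the world has none). Each returns a list of dicts, best first, with "score" (0 to 1); they miss things now and then, are a little off and sometimes report something else, mostly with a low value. They report only what shows in the picture. A call takes as long as a camera call. They do not tell look-alikes from the thing itself.
- search_frame(camera, label): "rect" ([centre column, centre row, width, height] in pixels, round what is visible of it).
- trace(camera, label): "mask" (480x640 bool, what is visible of it) and "rect" ([centre column, centre row, width, height] in pixels, round what is visible of it).
- spot_point(camera, label): "xy" ([column, row] in pixels: a listed point, or the origin of a listed thing).
The state is a dict: "time_s": time; "joints": joint angles; "dq": joint speeds; "tau": joint torques, N m; "eef_pos": TCP position; "ee_rot": TCP orientation; "force": force on the tool from outside, world axes, zero at the start; "wrist_torque": the same for the moment, N m; "grip_width": opening from 0.0 (shut) to 1.0 (fully open); "grip_force": force on a finger pad.
Only numpy, scipy, OpenCV 4.12 (cv2) and the standard library are available. Lean on these libraries where they do the work, as an engineer would, in place of code of your own. Each camera call takes 0.05 s, during which the arm holds its last target. There are 200 camera calls.

## Working session

There is one attempt and no reset: what is moved stays moved. The work goes in short steps, Python scripts to look and compute and a tool call to move; the robot and the scene stay as the last step left them, time stands still between calls to the robot, and variables do not carry over. Pictures are saved under pics/ and viewed, at most 10 in all, crops included, and the job is handed in when it is done.

Besides the shell and the picture viewer there is one more tool, called after "Emit:" as name(argument=value, ...) on one line, values as JSON. step_arm: Moves the arm, as the interface text tells. Its arguments: {"type":"object","properties":{"commands":{"type":"string"},"newtons":{"type":"number"}},"required":["commands"]}

```bash
mkdir -p pics; cat > h.py <<'E'
from rig import *
import numpy as np, cv2
from scipy.spatial.transform import Rotation as R
def ray(cam,uv,z):
    m=camera_model(cam);K=np.array(m['mtx']);Rm=np.array(m['rotation']);e=np.array(m['eye'])
    d=Rm@np.linalg.inv(K)@np.array([uv[0],uv[1],1.]);return e+d*(z-e[2])/d[2]
def proj(cam,p):
    m=camera_model(cam);K=np.array(m['mtx']);Rm=np.array(m['rotation']);e=np.array(m['eye'])
    q=K@(Rm.T@(np.array(p)-e));return q[:2]/q[2]
E
python3 - <<'E'
from h import *
for c in('top','scene'):
    im=capture(c);cv2.imwrite(f'pics/{c}0.png',im[...,::-1])
    print(c,camera_model(c)['eye'],np.round(camera_model(c)['rotation'],2).tolist())
    for l,z in(('pliers',0),('pliers_grip',55),('pliers_release',55),('pliers_release_tip',55),('device',46),('spare',0)):
        for d in spot_point(c,l):print(c,l,round(d['score'],2),np.round(d['xy']),np.round(ray(c,d['xy'],z)))
print(sense())
E
```

```text
top [ 336.28047797   99.4746619  1319.85195559] [-0.03, 0.71, -0.7, 0.07]Traceback (most recent call last):
  File "<stdin>", line 6, in <module>
  File "h.py", line 6, in ray
    d=Rm@np.linalg.inv(K)@np.array([uv[0],uv[1],1.]);return e+d*(z-e[2])/d[2]
      ~~^~~~~~~~~~~~~~~~~
ValueError: matmul: Input operand 1 has a mismatch in its core dimension 0, with gufunc signature (n?,k),(k,m?)->(n?,m?) (size 3 is different from 4)
```

```bash
sed -i "s/Rm=np.array(m\['rotation'\])/Rm=R.from_quat(m['rotation'],scalar_first=True).as_matrix()/" h.py
python3 - <<'E'
from h import *
for c in('top','scene'):
    im=capture(c);cv2.imwrite(f'pics/{c}0.png',im[...,::-1])
    m=camera_model(c);print(c,m['eye'],np.round(R.from_quat(m['rotation'],scalar_first=True).as_matrix(),2).tolist())
    for l,z in(('pliers',0),('pliers_grip',55),('pliers_release',55),('pliers_release_tip',55),('device',46),('spare',0)):
        for d in spot_point(c,l):print(c,l,round(d['score'],2),np.round(d['xy']),np.round(ray(c,d['xy'],z)))
print(sense())
E
```

```text
top [ 336.28047797   99.4746619  1319.85195559] [[0.02, -0.99, 0.15], [-1.0, -0.03, -0.05], [0.06, -0.15, -0.99]]
top pliers 0.98 [407. 225.] [ 574. -166.    0.]
top pliers_grip 0.61 [422. 251.] [ 504. -191.   55.]
top pliers_release 0.53 [397. 259.] [ 485. -133.   55.]
top pliers_release_tip 0.7 [394. 258.] [ 487. -127.   55.]
top pliers_release_tip 0.64 [397. 282.] [ 431. -133.   55.]
top device 0.89 [418. 183.] [ 667. -184.   46.]
top device 0.59 [417. 333.] [ 315. -181.   46.]
top spare 0.83 [202. 219.] [573. 328.   0.]
scene [-280.80408968 -413.09338565 1127.18383805] [[0.53, -0.63, 0.56], [-0.85, -0.41, 0.33], [0.02, -0.65, -0.76]]
scene pliers 0.69 [406. 280.] [ 571. -164.    0.]
scene pliers_grip 0.57 [408. 288.] [ 510. -192.   55.]
scene pliers_release 0.56 [386. 286.] [ 487. -145.   55.]
scene pliers_release_tip 0.44 [368. 304.] [ 421. -133.   55.]
scene device 0.93 [366. 357.] [ 308. -194.   46.]
scene device 0.56 [432. 245.] [ 667. -181.   46.]
scene spare 0.68 [245. 201.] [574. 324.   0.]
{'time_s': 0.8, 'joints': array([ 1.10857918e+00,  3.12907832e-01,  1.49768021e+00, -1.11089718e-05,
        1.33099512e+00, -2.23420959e-01]), 'dq': array([ 0.00377234, -0.00041802,  0.0006135 , -0.00036407,  0.00047618,
       -0.00099861]), 'tau': array([-4.18173559e-04, -4.12142372e+01, -2.59884363e+01, -1.51372069e-04,
        5.02609419e-04, -3.28325518e-05]), 'eef_pos': array([124.21139886, 510.10908952, 248.29762551]), 'ee_rot': array([6.67774784e-06, 1.19113296e-01, 9.92880669e-01, 2.65845841e-06]), 'force': array([ 0.59663789, -0.80455738, -0.34453609]), 'wrist_torque': array([ 0.00880713, -0.01179749, -0.00729008]), 'grip_force': 0.0, 'grip_width': 1.0014609833315866}
```

View pics/top0.png

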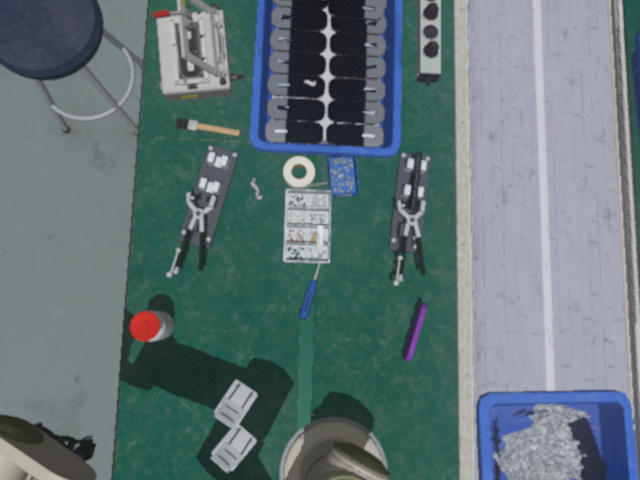

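View pics/scene0.png

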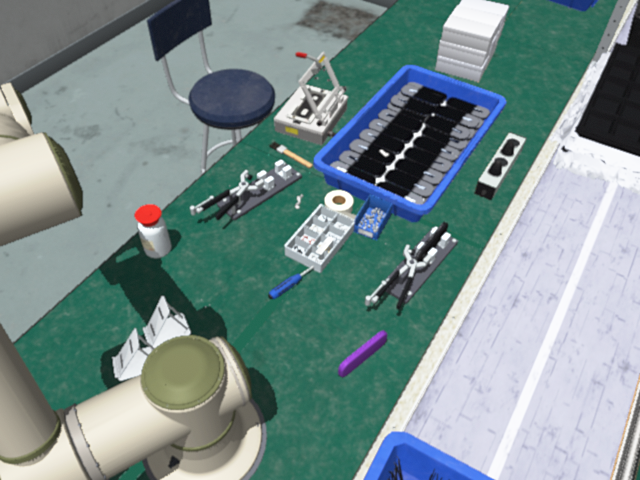

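Emit:
step_arm(commands="1 -52.8 -55.6 0 0 0 -0.154;1 -52.8 -55.6 0 0 0 -0.154;1 -52.8 -55.6 0 0 0 -0.154;1 -52.8 -55.6 0 0 0 -0.154;1 -52.8 -55.6 0 0 0 -0.154;1 -52.8 -55.6 0 0 0 -0.154;1 -52.8 -55.6 0 0 0 -0.154;1 -52.8 -55.6 0 0 0 -0.154;1 -52.8 -55.6 0 0 0 -0.154;1 -52.8 -55.6 0 0 0 -0.154;1 -52.8 -55.6 0 0 0 -0.154;1 -52.8 -55.6 0 0 0 -0.154;1 -52.8 -55.6 0 0 0 -0.154;1 -52.8 -55.6 0 0 0 -0.154;1 -52.8 -55.6 0 0 0 -0.154;1 -52.8 -55.6 0 0 0 -0.154;1 -52.8 -55.6 0 0 0 -0.154;1 -52.8 -55.6 0 0 0 -0.154;1 -52.8 -55.6 0 0 0 -0.154;1 -52.8 -55.6 0 0 0 -0.154")

```text
time_s: 2.47
eef_pos: [506.8, -158.5, 247.5]
ee_rot: [-0.0, 0.044, 0.999, -0.0]
force: [-0.2, 0.1, 0.3]
grip_width: 0.997
grip_force: 0.0
```

```bash
python3 - <<'E'
from h import *
c='wrist'
im=capture(c);cv2.imwrite('pics/w1.png',im[...,::-1])
print(sense()['time_s'],sense()['eef_pos'],camera_model(c)['eye'])
for l,z in(('pliers',0),('pliers_grip',55),('pliers_release',55),('pliers_release_tip',55),('device',46)):
    for d in spot_point(c,l):print(c,l,round(d['score'],2),np.round(d['xy']),np.round(ray(c,d['xy'],z)))
E
```

```text
2.5167 [ 505.96274291 -156.43314845  247.58301165] [ 425.10314465 -149.61167835  373.00972053]
wrist pliers 0.95 [316. 265.] [ 574. -167.    0.]
wrist pliers_grip 0.91 [285. 215.] [ 502. -187.   55.]
wrist pliers_grip 0.18 [342. 190.] [ 483. -134.   55.]
wrist pliers_release 0.56 [343. 192.] [ 485. -133.   55.]
wrist pliers_release 0.5 [344. 123.] [ 426. -128.   55.]
wrist pliers_release_tip 0.93 [344. 122.] [ 426. -128.   55.]
wrist device 0.71 [313. 365.] [ 672. -177.   46.]
```

View pics/w1.png

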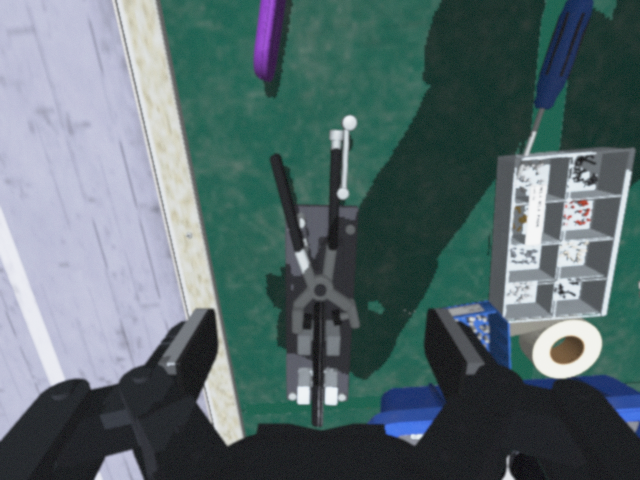

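```bash
python3 - <<'E'
from h import *
from scipy.optimize import least_squares
c='wrist'
print('pivot',ray(c,(320,290),66), 'plate TL',ray(c,(298,206),12),'TR',ray(c,(357,206),12),'BR',ray(c,(349,402),12),'BL',ray(c,(287,402),12))
obs=[((0,0,0),(316,265)),((-66,-32,55),(285,215)),((-92,17.5,55),(342.5,191)),((-150,21,55),(344.5,122.5))]
def T(p,q):
    a=R.from_euler('z',p[2]).as_matrix();return a@np.array(q,float)+[p[0],p[1],0]
f=lambda p:np.ravel([proj(c,T(p,q))-u for q,u in obs])
s=least_squares(f,[574,-167,-.085],x_scale=[1,1,.01]);print(s.x,np.round(s.fun,1))
p=s.x
print('T0',sense()['eef_pos'],R.from_quat(sense()['ee_rot'],scalar_first=True).as_matrix().round(4).tolist())
for q in((-70,0,57),(-143,85,57)):print(q,T(p,q))
E
```

```text
pivot [ 574.3659051  -160.82487935   66.        ] plate TL [ 504.12765933 -177.65379775   12.        ] TR [ 509.18405127 -117.36200661   12.        ] BR [ 756.30703599 -140.25167381   12.        ] BL [ 749.89637659 -216.8980247    12.        ]
[ 5.73198119e+02 -1.63709924e+02 -1.15970914e-01] [ 1.5 -2.  -1.   2.2 -2.9 -0.4  2.6 -0.2]
T0 [ 505.45710249 -154.01178668  248.66291744] [[-0.9965, 0.0835, 0.0003], [0.0835, 0.9965, -0.0001], [-0.0003, -0.0001, -1.0]]
(-70, 0, 57) [ 503.66831574 -155.61014493   57.        ]
(-143, 85, 57) [440.99411003 -62.73418497  57.        ]
```

Emit:
step_arm(commands="1 0.15 -0.05 4 0 0 0.01;1 0.15 -0.05 8 0 0 0.01;1 0.15 -0.05 12 0 0 0.01;1 0.15 -0.05 15 0 0 0.01;1 0.15 -0.05 17 0 0 0.01;1 0.15 -0.05 18.5 0 0 0.01;1 0.15 -0.05 19.5 0 0 0.01;1 0.15 -0.05 19.5 0 0 0.01;1 0.15 -0.05 19.5 0 0 0.01", newtons=40)

```text
time_s: 3.52
eef_pos: [504.4, -155.1, 53.9]
ee_rot: [0.0, 0.047, 0.999, -0.0]
force: [-0.5, 0.0, -0.1]
grip_width: 1.002
grip_force: 0.0
```

```bash
python3 - <<'E'
from h import *
im=capture('wrist');cv2.imwrite('pics/w2.png',im[...,::-1]);s=sense();print(s['eef_pos'],s['force'],s['time_s'])
E
```

```text
[ 504.66353976 -155.37556469   54.36281952] [ 0.45143981 -1.25070032  0.71131803] 3.5667
```

View pics/w2.png

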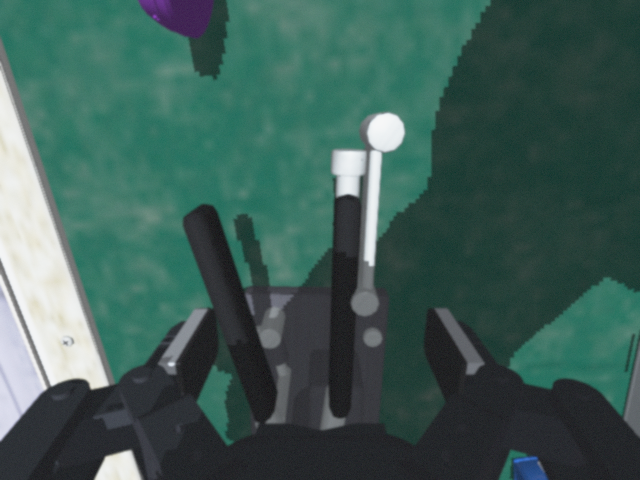

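Emit:
step_arm(commands="0.6 0 0 0 0 0 0;0.5 0 0 0 0 0 0;0.4 0 0 0 0 0 0;0.3 0 0 0 0 0 0;0.3 0 0 0 0 0 0;0.3 0 0 0 0 0 0;0.3 0 0 0 0 0 0;0.3 0 0 0 0 0 0;0.3 0 0 0 0 0 0;0.3 0 0 0 0 0 0;0.3 0 0 0 0 0 0;0.3 0 0 0 0 0 0", newtons=40)

```text
time_s: 4.57
eef_pos: [504.4, -157.1, 54.5]
ee_rot: [0.001, 0.048, 0.999, -0.001]
force: [-6.1, -10.5, 7.1]
grip_width: 0.334
grip_force: 42.5
```

Emit:
step_arm(commands="1 0 0 0 0 0 0;1 0 0 0 0 0 0;1 0 0 0 0 0 0;1 0 0 0 0 0 0;1 0 0 0 0 0 0;1 0 0 0 0 0 0;1 0 0 -2 0 0 0;1 0 0 -5 0 0 0;1 0 0 -8 0 0 0;1 0 0 -10 0 0 0;1 0 0 -10 0 0 0")

```text
time_s: 5.48
eef_pos: [505.7, -156.1, 157.5]
ee_rot: [0.003, 0.047, 0.999, -0.002]
force: [0.3, -0.4, 0.3]
grip_width: 0.997
grip_force: 0.0
```

```bash
python3 - <<'E'
from h import *
im=capture('wrist');cv2.imwrite('pics/w3.png',im[...,::-1]);s=sense();print(s['eef_pos'],s['force'],s['time_s'])
for l,z in(('pliers_grip',55),('pliers_release',55),('pliers_release_tip',55)):
    for d in spot_point('wrist',l):print(l,round(d['score'],2),np.round(d['xy']),np.round(ray('wrist',d['xy'],z)))
E
```

```text
[ 504.90899272 -155.65968792  155.06781816] [-0.10147047 -0.7639184  -0.29133045] 5.5333
pliers_grip 0.8 [294. 245.] [ 498. -173.   55.]
pliers_release 0.73 [347. 217.] [ 482. -136.   55.]
pliers_release_tip 0.72 [404. 143.] [439. -99.  55.]
```

View pics/w3.png

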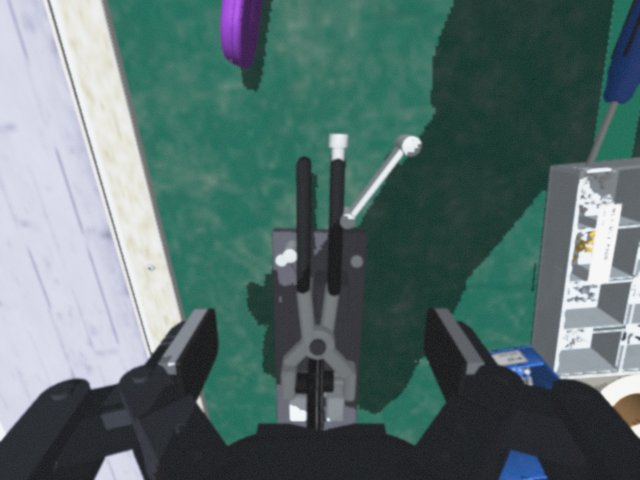

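Emit:
step_arm(commands="0 2 2 0 0 0 0;0 4 5 0 0 0 0;0 7.3 8.5 0 0 0 0;0 7.3 8.5 0 0 0 0;0 7.3 8.5 0 0 0 0;0 7.3 8.5 0 0 0 0;0 7.3 8.5 0 0 0 0;0 7.3 8.5 0 0 0 0;0 7.3 8.5 0 0 0 0;0 7.3 8.5 0 0 0 0;0 7.3 8.5 0 0 0 0;0 7.3 8.5 0 0 0 0;0 7.3 8.5 2 0 0 0;0 7.3 8.5 5 0 0 0;0 7.3 8.5 8 0 0 0;0 7.3 8.5 9.5 0 0 0;0 7.3 8.5 10 0 0 0;0 7.3 8.5 10 0 0 0;0 7.3 8.5 10 0 0 0;0 7.3 8.5 10 0 0 0")

```text
time_s: 7.35
eef_pos: [440.3, -64.2, 54.5]
ee_rot: [0.001, 0.047, 0.999, -0.0]
force: [0.9, 0.2, 0.4]
grip_width: -0.0
grip_force: 0.0
```

```bash
python3 - <<'E'
from h import *
im=capture('wrist');cv2.imwrite('pics/w4.png',im[...,::-1]);s=sense();print(s['eef_pos'],s['force'],s['time_s'],s['grip_width'])
E
```

```text
[440.20780574 -64.11158815  54.40041761] [0.41211475 1.29895632 0.30714589] 7.4 0.00275896740522295
```

View pics/w4.png

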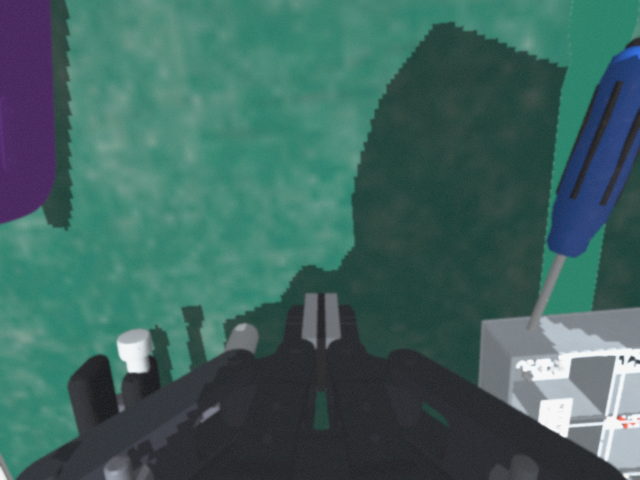

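Emit:
step_arm(commands="0 0 -0.3 -0.5 0 0 0;0 0 -0.7 -0.6 0 0 0;0 0 -1.1 -0.6 0 0 0;0 0 -1.4 -0.6 0 0 0;0 0 -1.7 -0.6 0 0 0;0 0 -2 -0.6 0 0 0;0 0 -2.3 -0.6 0 0 0;0 0 -2.5 -0.6 0 0 0;0 0 -2.7 -0.6 0 0 0;0 0 -2.9 -0.6 0 0 0;0 0 -3 -0.6 0 0 0;0 0 -3 -0.6 0 0 0")

```text
time_s: 8.4
eef_pos: [436.9, -94.3, 59.4]
ee_rot: [0.0, 0.048, 0.999, -0.0]
force: [-0.2, -0.1, 0.5]
grip_width: -0.002
grip_force: 0.0
```

```bash
python3 - <<'E'
from h import *
im=capture('wrist');cv2.imwrite('pics/w5.png',im[...,::-1]);s=sense();print(s['eef_pos'],s['force'],s['time_s'])
E
```

```text
[436.91426203 -94.10985929  59.41536356] [ 0.16560125 -0.23510785 -0.09246617] 8.45
```

View pics/w5.png

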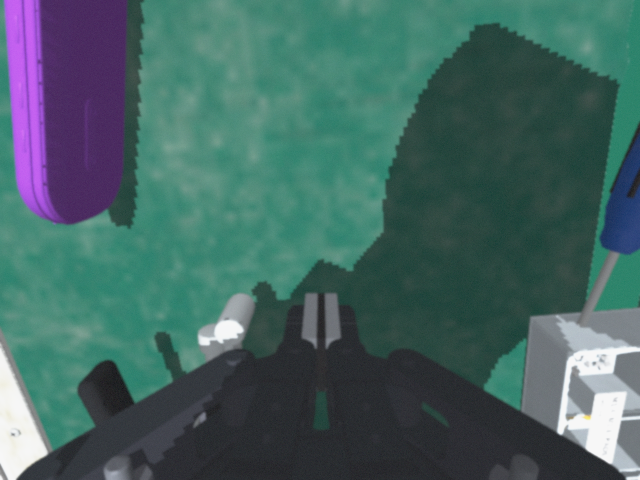

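The handle is angled out again at (105,390) and the lever lies flat at (235,315), so the pliers have sprung open. I'll back off and check.

Emit:
step_arm(commands="0 0 1 0 0 0 0;0 0 2.5 0 0 0 0;0 0 4 -2 0 0 0;0 0 4 -6 0 0 0;0 0 4 -10 0 0 0;0 0 4 -14 0 0 0;0 0 4 -18 0 0 0;0 0 4 -19 0 0 0;0 0 4 -19 0 0 0;0 0 4 -19 0 0 0")

```text
time_s: 9.28
eef_pos: [440.3, -53.3, 248.9]
ee_rot: [0.0, 0.047, 0.999, 0.0]
force: [-0.1, -0.2, -0.9]
grip_width: -0.001
grip_force: 0.0
```

```bash
python3 - <<'E'
from h import *
im=capture('wrist');cv2.imwrite('pics/w6.png',im[...,::-1])
s=sense();print(s['eef_pos'],s['force'],s['time_s'])
for l,z in(('pliers_grip',55),('pliers_release_tip',55),('device',46)):
    for d in spot_point('wrist',l):print(l,round(d['score'],2),np.round(d['xy']),np.round(ray('wrist',d['xy'],z)))
E
```

```text
[439.99814136 -53.30771237 248.06536948] [ 0.64758702 -1.06065097 -0.09442923] 9.3333
pliers_grip 0.66 [187. 292.] [ 502. -190.   55.]
pliers_release_tip 0.84 [236. 209.] [ 425. -129.   55.]
device 0.8 [163.  88.] [ 319. -175.   46.]
```

View pics/w6.png

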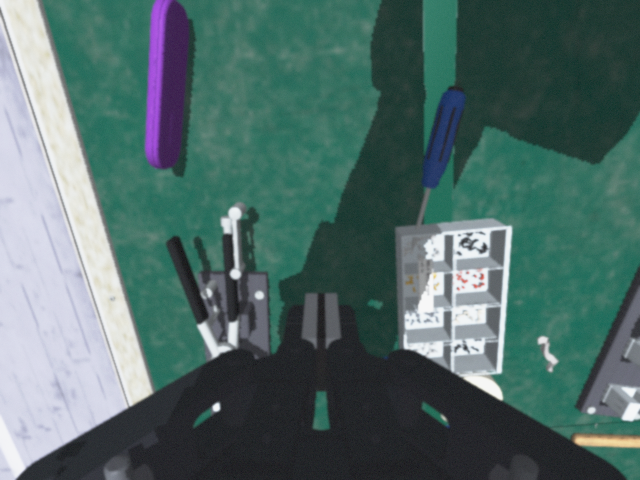

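The grip and lever tip are back at their starting positions, so the pliers are open. I'll check the device from the top camera.

```bash
python3 - <<'E'
from h import *
im=capture('top');cv2.imwrite('pics/t2.png',cv2.resize(im[130:300,340:480],None,fx=3,fy=3)[...,::-1])
for d in spot_point('top','device'):print(round(d['score'],2),np.round(d['xy']),np.round(ray('top',d['xy'],46)))
E
```

```text
0.95 [420. 184.] [ 665. -190.   46.]
0.73 [420. 332.] [ 318. -187.   46.]
```

View pics/t2.png

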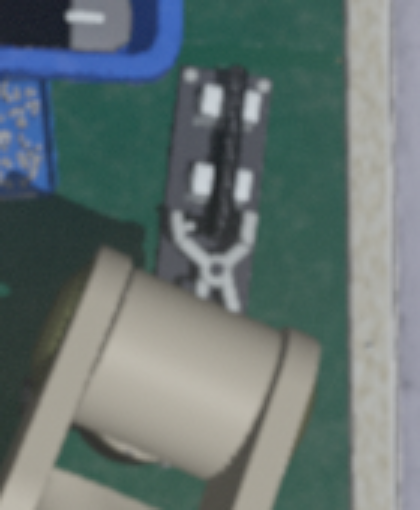

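The device stands upright in its cradle at crop (232,150), and the jaws are open around it.

```bash
python3 -c "
from rig import *
print(finish_job())"
```

```text
the job is handed in; nothing more can be done
None
```

The job is handed in at about 9.4 s: the pliers were squeezed until they locked, left alone for over two seconds, then released with the lever; the last pictures show them fully open and the device standing free in its cradle, and the arm never went near the spare pliers.

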